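# Seat the bauble stand on its pin

### The arm

A 6-joint arm with a two-finger parallel gripper is mounted at the origin on the work surface. World frame = base frame: x ahead of the robot, y to its left, z up, the work surface at z = 0. Lengths are in m, angles in rad, forces in N, time in s.
With the tool pointing down it reaches from about 0.375 to 0.9 m from the base axis. Payload 3.1 kg.
Tool frame: the origin (TCP) lies at the very end of the fingers, on their centre line; the grasp point (between the pads) lies 19 mm behind it; z points along the fingers, y is the line along which they close (so a half turn about z gives the same grasp; the last joint's range is limited). The gripper opens to 87 mm and grips with 3 to 60 N. Pads are 19 mm wide; open, the fingers measure 117 mm over their backs; the gripper's body (75 mm by 190 mm) begins 51 mm behind the grasp point.
Start: joints at [1.143, 0.527, 1.433, -0, 1.181, -0.178], TCP at [0.154, 0.606, 0.223] pointing down, gripper open.
Joint ranges: [-3.08, 3.08], [-0.75, 2.2], [0.22, 2.44], [-1.43, 4.57], [0, 2.65], [-2.85, 2.85]. Speed limits (rad/s): [2.79, 2.79, 3.14, 3.14, 3.14, 3.14].

### API

Orientations are given as a unit quaternion [x, y, z, w].
In Python, from rig import robot gives the robot as it stands. The module is installed in compiled form; this text tells all that it offers.
- The arm moves only by the tool servo_tool, never from a script. Its argument "rows" is one flat list of numbers, 5 for each row, row after row: the closure, from -1 (fully open) to 1 (shut), so that 0 is half open, then the shift along the tool's x, y, z in m, then the turn about the tool's z in degrees. A call has 1 to 5 rows; each row shifts and turns the commanded pose from where the row before left it, along the tool's axes as they then stand; what a row does not reach is not made up. A row lasts 1/12 s, in which the tool goes at most 41.7 mm and 7.16 degrees, less where a joint would pass 70% of its speed; a pose out of reach is approached as far as the arm can. A call with a gripper value outside its range is refused whole. The fingers move at their own pace and stop on an object; "newtons" is the grip in N (left out, the last holds). Time passes only in rows, so rows that do not move let the fingers close. It gives the time, the measured TCP pose, the force, the opening and the grip force at its end, in the units of the state.
- robot.get_obs(): the state, without advancing time (a new reading comes with each control period).
- robot.camera(name): name is "scene" or "side" or "wrist"; returns a dict with "pixels" (400x640x3 uint8, red, green, blue), "intrinsics" (3x3 intrinsics, pixels), "rvec" (rotation vector, rad) and "tvec" (3), from world to camera coordinates, as OpenCV has them; the wrist camera has in their place "mount" (4x4, takes a point from camera to tool coordinates, whose origin is the TCP and whose axes are the flange's). Camera axes: x right, y down, z forward; pixel columns grow to the right and rows downward; lengths in m; the calibration is good to about 2 mm. A picture is of the moment at which its call begins: read the wrist's pose just before it. There is no depth.
- robot.hand_in(): hands the job in; it is judged then, once.
Trained networks look in a picture, given as the dict that the camera call returned (one of the last four; its "shot" number tells which), for a name from the list of things; names that differ only in an ending like _2 or _b are one class to them, and where a whole thing is asked for, a point or a joint stands for the part that bears it (a point fixed in the world has none). Each returns a list of dicts, best first, with "score" (0 to 1); they miss things now and then, are a little off and sometimes report something else, mostly with a low value. They report only what shows in the picture. A call takes as long as a camera call. They do not tell look-alikes from the thing itself.
- robot.spot_in(picture, query): "at" ([x, y, z] in m, in world coordinates, good to about 4 mm: the middle of the surface that is visible of it).
- robot.outline_of(picture, query): "region" (400x640 bool, what is visible of it).
- robot.place_of(picture, query): "at" ([x, y, z] in m, in world coordinates, good to about 4 mm: a listed point, or the origin of a listed thing).
The state is a dict: "time": time; "q": joint angles; "joint_velocities": joint speeds; "joint_torque": joint torques, N m; "position": TCP position; "tool_rot": TCP orientation; "ft_force": force on the tool from outside, world axes, zero at the start; "moment": the same for the moment, N m; "grip_width": finger opening in m; "grip_force": force on a finger pad.
Only numpy, scipy, OpenCV 4.12 (cv2) and the standard library are available. Lean on these libraries where they do the work, as an engineer would, in place of code of your own. Each camera call takes 0.05 s, during which the arm holds its last target. There are 200 camera calls.

### The job

One of the two dark wooden spiked stands has ridden up on the locating pin of its board: its front end is propped up on top of the pin. Nudge that stand forward along its board, without picking it up, until its round hole drops over the pin and it lies flat on the board, then let go. Leave the other stand, which is already seated, as it is.

Things in the scene. Friction and masses are not known exactly. Their poses are not given: they have to be found in the camera images.
- stand_hole (a point): Stand to seat: dark wood block 160 mm long (own x, rear to front), 80 wide, 18 thick (z up), 0.25 kg. Point: centre of its 33 mm through-hole, half-way up, on the centre line 100 mm from the rear end. Two 45 mm tall spikes stand 38 mm ahead of it. At first the front is propped 7 degrees up on the pin; the hole is 28 to 50 mm short of the pin, up to 7 mm aside.
- stand_rear (a point): Centre of that stand's flat rear end face (80 mm wide, 18 mm high, on the robot's side), half-way up; same axes. Its lower edge lies on the board. Pushed here, square on, the stand slides freely forward over the pin until the hole drops on it.
- board_a_pin (a point): Centre of the top of the fixed upright steel pin under the propped stand: 14 mm in diameter, 16 mm high above its board. Own x runs along the board, the way the stand goes. The fixed plywood board is 12 mm thick, 130 mm wide, reaching 160 mm behind the pin and 90 mm ahead. With the stand seated, its hole centre is 7 mm below this point.
- other_hole (a point): The other stand, identical, already seated flat on the pin of its own identical board some 0.3 to 0.45 m to one side; centre of its hole, half-way up. To be left alone.
Not all that is in view belongs to the job. Leave any green look-alike of the part that bears stand_hole alone.

How it is judged:
At the end, for the whole second after the job is handed in: The stand's hole is over the pin (centres within 14 mm seen from above, hole centre at least 4 mm below the pin's top), the stand lies flat (within 0.06 rad), and the other stand is within 15 mm of where it was (horizontal distance between stand_hole and board_a_pin below 0.014 m and z of stand_hole in the frame of board_a_pin below -0.004 m and angle between stand_hole's own z axis and vertical below 0.06 rad and distance of other_hole from where it was at the start of the episode below 0.015 m); the robot touches nothing.
It fails at once if the stand is picked up (its hole centre more than 40 mm above the pin's top) (z of stand_hole in the frame of board_a_pin above 0.04 m).
It fails at once if the other stand is shoved or lifted more than 20 mm (distance of other_hole from where it was at the start of the episode above 0.02 m).
It also fails if it takes over 32 s, if anything falls off the work surface, if the arm or the gripper's body presses on something with over 40 N, if the wrist force passes 120 N, or if a joint passes its speed limit or range.

## Working session

There is one attempt and no reset: what is moved stays moved. The work goes in short steps, Python scripts to look and compute and a tool call to move; the robot and the scene stay as the last step left them, time stands still between calls to the robot, and variables do not carry over. Pictures are saved under pics/ and viewed, at most 10 in all, crops included, and the job is handed in when it is done.

Besides the shell and the picture viewer there is one more tool, called after "Emit:" by a JSON object that holds its "method" and its "body", one argument or row to a line. servo_tool: Moves the arm, as the interface text tells. Its arguments: {"type":"object","properties":{"rows":{"type":"array","items":{"type":"number"}},"newtons":{"type":"number"}},"required":["rows"]}

```bash
mkdir -p pics; python3 - <<'E'
from rig import robot
import cv2,numpy as np
o=robot.get_obs();print(o['time'],o['position'],o['tool_rot'],o['grip_width'])
ims=[]
for n in("scene","side"):
    c=robot.camera(n);ims.append(c["pixels"])
    for q in("stand_hole","stand_rear","board_a_pin","other_hole"):
        print(n,q,[(np.round(d['at'],3).tolist(),round(d['score'],2)) for d in robot.place_of(c,q)])
    cv2.imwrite(f"pics/{n}.png",c["pixels"][...,::-1])
E
```

```text
0.0 [0.1541587  0.60492896 0.22157334] [ 1.24575640e-01  9.92209523e-01 -1.03735349e-03 -3.10083617e-04] 0.08711475646974241
scene stand_hole [([0.343, 0.179, 0.007], 0.75), ([0.354, 0.575, 0.008], 0.74), ([0.652, 0.18, 0.035], 0.58)]
scene stand_rear [([0.418, 0.103, 0.012], 0.82), ([0.453, 0.558, 0.009], 0.74), ([0.559, 0.206, 0.018], 0.63)]
scene board_a_pin [([0.684, 0.172, 0.028], 0.78)]
scene other_hole [([0.691, -0.16, 0.023], 0.58)]
side stand_hole [([0.343, 0.175, 0.004], 0.95), ([0.656, 0.18, 0.032], 0.81), ([0.356, 0.576, 0.01], 0.77)]
side stand_rear [([0.553, 0.211, 0.021], 0.93), ([0.408, 0.103, 0.009], 0.57)]
side board_a_pin []
side other_hole [([0.693, -0.157, 0.021], 0.61)]
```

View pics/scene.png

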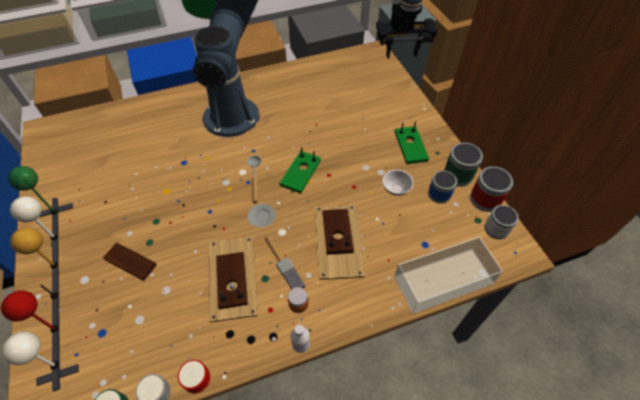

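View pics/side.png

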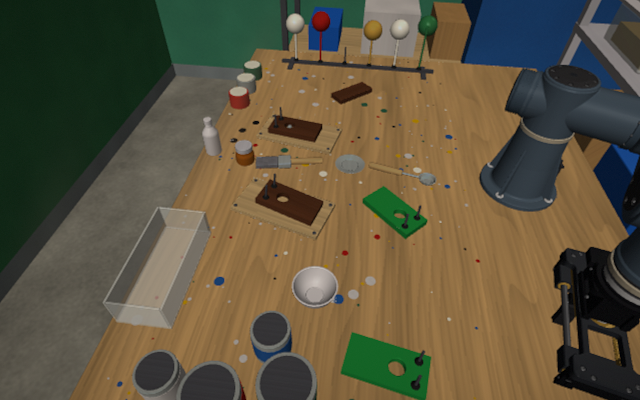

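Candidates: dark stand at scene (340,232), dark stand at scene (232,280), and green look-alikes at (301,171) and (411,144). The first should be the propped one. Its hole is estimated 10 mm higher and short of the pin. I'll confirm with a crop and measure the board direction.

```bash
cat > h.py <<'E'
import cv2,numpy as np
def ray(c,uv,z):
    R=cv2.Rodrigues(np.array(c["rvec"],float))[0];t=np.array(c["tvec"],float).ravel()
    o=-R.T@t;d=R.T@np.linalg.inv(c["intrinsics"])@np.array([uv[0],uv[1],1.])
    return o+d*(z-o[2])/d[2]
E
python3 - <<'E'
from rig import robot
import cv2,numpy as np
from h import *
c=robot.camera("scene");s=robot.camera("side")
a=cv2.resize(c["pixels"][195:330,200:370],None,fx=4,fy=4,interpolation=2)[:, :]
b=cv2.resize(s["pixels"][105:245,220:350],None,fx=4,fy=4,interpolation=2)
h=300
f=lambda i:cv2.resize(i,(395,int(i.shape[0]*395/i.shape[1])))
A,B=f(a),f(b);H=max(len(A),len(B))
p=lambda i:np.pad(i,((0,H-len(i)),(0,0),(0,0)))
cv2.imwrite("pics/crop.png",np.hstack([p(A),p(B)])[...,::-1])
# wood colour board corners
g=[o for o in robot.outline_of(c,"stand_hole")]
for x in g: 
    m=x["region"];ys,xs=np.nonzero(m);print(x["score"],xs.mean(),ys.mean(),m.sum())
print([ (n,np.round(ray(c,uv,.012),3)) for n,uv in dict(rr=(316.5,208),rl=(353,208),fr=(319,278),fl=(364,277)).items()])
E
```

```text
0.93 411.4456264775414 144.55673758865248 846
0.7 337.6714527027027 231.81925675675674 1184
0.67 299.93265306122447 171.7438775510204 980
[('rr', array([0.523, 0.16 , 0.012])), ('rl', array([0.563, 0.269, 0.012])), ('fr', array([0.754, 0.084, 0.012])), ('fl', array([0.796, 0.206, 0.012]))]
```

View pics/crop.png

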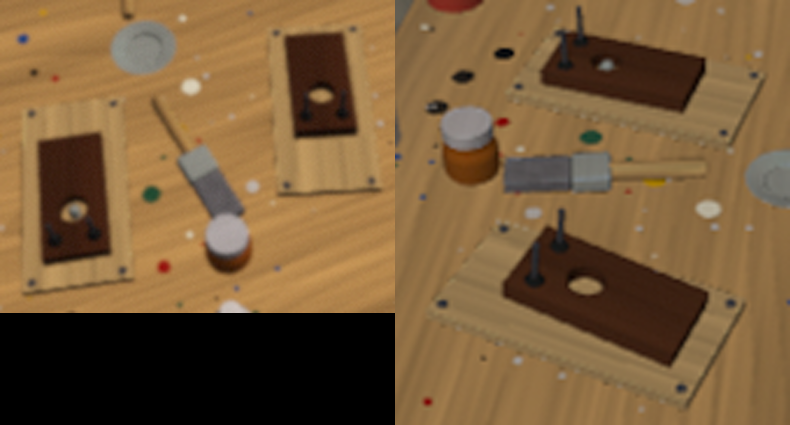

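The crop shows the left stand (scene 232,280) with the pin visible in its hole, so it is seated. The right one (scene 338,232; lower one in the side view) has an empty hole and a raised front, so it is the target. The board heading is about -16.5°. I'll approach behind its rear with the fingers half open.

Emit:
{"method": "servo_tool", "body": {
  "rows": [0,0,0,0,2.2,0,-0.03,-0.018,0,0,0,-0.03,-0.018,0,0,0,-0.03,-0.018,0,0,0,-0.03,-0.018,0,0]
}}

```text
time: 1.07
position: [0.2496, 0.5015, 0.2226]
tool_rot: [0.143, 0.99, 0.0, 0.0]
ft_force: [0.7, -0.2, -0.3]
grip_width: 0.0616
grip_force: 0.0
```

Emit:
{"method": "servo_tool", "body": {
  "rows": [0,-0.03,-0.018,0,0,0,-0.03,-0.018,0,0,0,-0.03,-0.018,0,0,0,-0.03,-0.018,0,0,0,-0.03,-0.018,0,0]
}}

```text
time: 1.48
position: [0.3683, 0.3722, 0.2228]
tool_rot: [0.144, 0.99, 0.0, 0.0]
ft_force: [1.5, 0.4, 0.8]
grip_width: 0.044
grip_force: 0.0
```

Emit:
{"method": "servo_tool", "body": {
  "rows": [0,-0.03,-0.018,0,0,0,-0.03,-0.018,0,0,0,-0.03,-0.018,0,0,0,-0.03,-0.018,0,0,0,0,0,0,0]
}}

```text
time: 1.9
position: [0.4672, 0.2664, 0.223]
tool_rot: [0.146, 0.989, -0.0, 0.003]
ft_force: [0.7, 0.0, 0.1]
grip_width: 0.0435
grip_force: 0.0
```

```bash
python3 - <<'E'
from rig import robot
import cv2,numpy as np
from scipy.spatial.transform import Rotation as R
o=robot.get_obs();print(o['time'],o['position'],R.from_quat(o['tool_rot']).as_matrix().round(3).tolist(),o['grip_width'])
c=robot.camera("wrist")
for q in("stand_hole","stand_rear","board_a_pin"):
    print(q,[(np.round(d['at'],3).tolist(),round(d['score'],2)) for d in robot.place_of(c,q)])
cv2.imwrite("pics/w1.png",c["pixels"][...,::-1])
E
```

```text
1.9 [0.46721888 0.26643258 0.22300276] [[-0.957, 0.289, 0.005], [0.289, 0.957, -0.001], [-0.005, 0.0, -1.0]] 0.043509461546007065
stand_hole [([0.345, 0.174, 0.011], 0.96)]
stand_rear [([0.412, 0.102, 0.011], 0.93), ([0.558, 0.204, 0.023], 0.75), ([0.456, 0.557, 0.012], 0.61)]
board_a_pin []
```

View pics/w1.png

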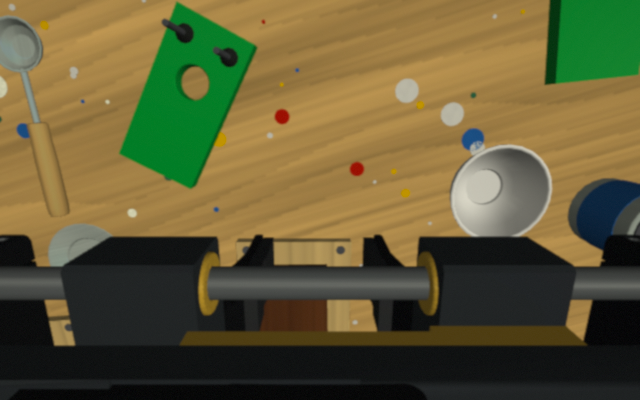

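Emit:
{"method": "servo_tool", "body": {
  "rows": [0,-0.016,-0.008,0.02,0,0,-0.016,-0.008,0.02,0,0,-0.016,-0.008,0.02,0,0,-0.016,-0.007,0.02,0,0,0,0,0.025,0]
}}

```text
time: 2.52
position: [0.5175, 0.2226, 0.1179]
tool_rot: [0.143, 0.99, 0.001, 0.003]
ft_force: [1.2, 0.8, 0.4]
grip_width: 0.0438
grip_force: 0.0
```

Emit:
{"method": "servo_tool", "body": {
  "rows": [0,0,0,0.025,0,0,0,0,0.025,0,0,0,0,0.025,0,0,0,0,0.023,0,0,0,0,0,0]
}}

```text
time: 2.93
position: [0.5104, 0.2232, 0.0158]
tool_rot: [0.142, 0.99, -0.001, -0.004]
ft_force: [-0.3, -0.2, -0.5]
grip_width: 0.0435
grip_force: 0.0
```

```bash
python3 - <<'E'
from rig import robot
import cv2,numpy as np
o=robot.get_obs();print(o['time'],o['position'],o['tool_rot'],o['ft_force'])
c=robot.camera("side");s=robot.camera("scene")
for n,k in(("side",c),("scene",s)):
  for q in("stand_hole","stand_rear","board_a_pin"):
    print(n,q,[(np.round(d['at'],3).tolist(),round(d['score'],2)) for d in robot.place_of(k,q)])
A=cv2.resize(s["pixels"][165:295,270:400],(400,400),interpolation=2);B=cv2.resize(c["pixels"][125:255,225:355],(400,400),interpolation=2)
cv2.imwrite("pics/c2.png",np.hstack([A,B])[...,::-1])
E
```

```text
2.9333 [0.5103529  0.22321518 0.01578723] [ 0.14244607  0.98979309 -0.0014361  -0.00408691] [-0.25532227 -0.19941756 -0.47350028]
side stand_hole [([0.341, 0.172, 0.008], 0.85), ([0.652, 0.182, 0.033], 0.72), ([0.354, 0.576, 0.007], 0.55)]
side stand_rear [([0.556, 0.213, 0.021], 0.9), ([0.409, 0.104, 0.01], 0.66), ([0.459, 0.559, 0.01], 0.6)]
side board_a_pin [([0.684, 0.174, 0.026], 0.79)]
scene stand_hole [([0.344, 0.175, 0.008], 0.74), ([0.355, 0.574, 0.01], 0.68), ([0.652, 0.179, 0.031], 0.56)]
scene stand_rear [([0.56, 0.21, 0.02], 0.74), ([0.454, 0.556, 0.01], 0.68), ([0.416, 0.106, 0.013], 0.65)]
scene board_a_pin [([0.693, -0.157, 0.02], 0.41)]
```

View pics/c2.png

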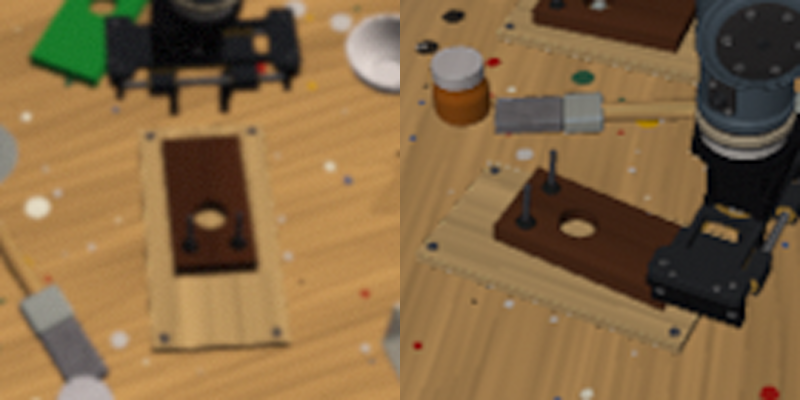

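Everything lines up laterally to about 2 mm: fingers, rear face, hole and pin. I'll raise 5 mm and advance gently.

Emit:
{"method": "servo_tool", "body": {
  "rows": [0,-0.01,0,-0.005,0,0,-0.01,0,0,0,0,-0.008,0,0,0,0,-0.006,0,0,0,0,0,0,0,0]
}}

```text
time: 3.75
position: [0.5492, 0.2122, 0.0247]
tool_rot: [0.144, 0.99, 0.0, 0.001]
ft_force: [0.4, -0.9, 1.0]
grip_width: 0.0432
grip_force: 0.0
```

Emit:
{"method": "servo_tool", "body": {
  "rows": [0,-0.005,0,0,0,0,-0.005,0,0,0,0,-0.005,0,0,0,0,-0.004,0,0,0,0,0,0,0,0]
}}

```text
time: 4.17
position: [0.5673, 0.2072, 0.0246]
tool_rot: [0.144, 0.99, 0.0, 0.002]
ft_force: [0.0, -0.4, -0.9]
grip_width: 0.0436
grip_force: 0.0
```

```bash
cat > look.py <<'E'
from rig import robot
import cv2,numpy as np,sys
o=robot.get_obs();print(o['time'],o['position'],o['ft_force'])
c=robot.camera("side");s=robot.camera("scene")
for n,k in(("side",c),("scene",s)):
  for q in("stand_hole","stand_rear","board_a_pin"):
    print(n,q,[(np.round(d['at'],3).tolist(),round(d['score'],2)) for d in robot.place_of(k,q) if d['at'][0]>.5])
A=cv2.resize(s["pixels"][165:295,270:400],(400,400),interpolation=2);B=cv2.resize(c["pixels"][125:255,225:355],(400,400),interpolation=2)
cv2.imwrite(sys.argv[1],np.hstack([A,B])[...,::-1])
E
python3 look.py pics/c3.png
```

```text
4.1667 [0.56726173 0.20717398 0.02462068] [ 0.01359642 -0.43363304 -0.92660377]
side stand_hole [([0.68, 0.17, 0.023], 0.81)]
side stand_rear [([0.582, 0.204, 0.021], 0.68)]
side board_a_pin [([0.683, 0.174, 0.032], 0.72)]
scene stand_hole [([0.676, 0.169, 0.021], 0.66)]
scene stand_rear [([0.582, 0.201, 0.019], 0.88)]
scene board_a_pin [([0.686, 0.174, 0.027], 0.91)]
```

View pics/c3.png

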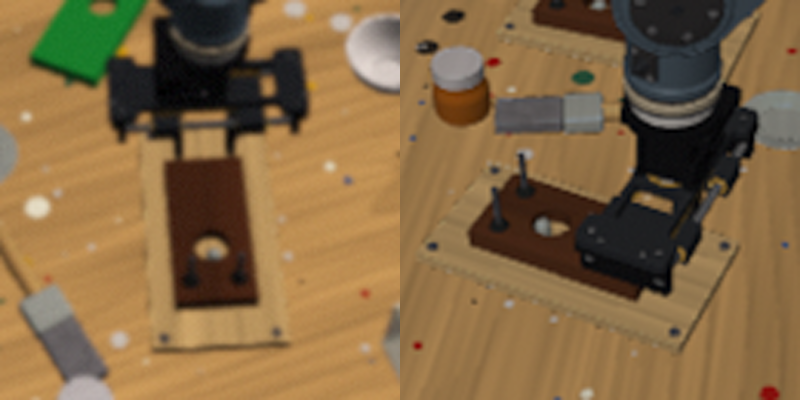

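The stand has dropped: the pin shows at the front of the hole and the hole is at z≈0.022. I'll nudge 5 mm more to centre it, then back off.

Emit:
{"method": "servo_tool", "body": {
  "rows": [0,-0.003,0,0,0,0,-0.002,0,0,0,0,0,0,0,0,0,0.01,0,0,0,0,0.02,0,0,0]
}}

```text
time: 4.98
position: [0.5437, 0.2143, 0.0248]
tool_rot: [0.144, 0.99, 0.001, 0.002]
ft_force: [0.1, 0.3, -0.1]
grip_width: 0.0434
grip_force: 0.0
```

Emit:
{"method": "servo_tool", "body": {
  "rows": [0,0.02,0,-0.03,0,0,0.02,0,-0.04,0,0,0.02,0,-0.04,0,0,0.02,0,-0.04,0,0,0,0,0,0]
}}

```text
time: 5.4
position: [0.4673, 0.238, 0.1723]
tool_rot: [0.143, 0.99, 0.002, 0.003]
ft_force: [0.6, 0.2, 0.9]
grip_width: 0.0434
grip_force: 0.0
```

```bash
python3 look.py pics/c4.png
```

```text
5.4 [0.46726393 0.23799219 0.17230752] [0.55598115 0.21355951 0.89545567]
side stand_hole [([0.679, 0.173, 0.023], 0.75)]
side stand_rear [([0.581, 0.202, 0.021], 0.75)]
side board_a_pin [([0.683, 0.174, 0.03], 0.97)]
scene stand_hole [([0.673, 0.17, 0.022], 0.56)]
scene stand_rear [([0.586, 0.2, 0.017], 0.9)]
scene board_a_pin [([0.683, 0.173, 0.026], 0.77)]
```

View pics/c4.png

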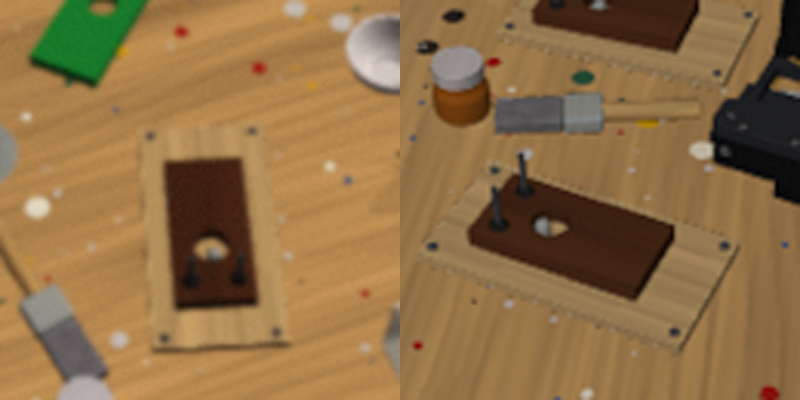

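The stand lies flat with the pin inside its hole (scene crop 213,252; side crop 545,225). The hole is about 10 mm lower than before, and the gripper is clear.

```bash
python3 -c "
from rig import robot
print(robot.hand_in())"
```

```text
the job is handed in; nothing more can be done
None
```

I pushed the propped stand forward until it dropped over its pin; it looks flat on the board, with the hole about 8 mm short of centred. I never went near the other stand, the gripper is clear, and I handed the job in at about 5.5 s, though no verdict came back.

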